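# Open the snap-locked filter housing

### The job

Open the filter housing so that its filter disc can be changed: press the orange snap tab at its side all the way in, then push the released blue cover along the housing, off its seat and onto the lower parking deck at the other end, so that it lies flat there with the filter well uncovered. Press and push only, without lifting or tipping up the cover, and leave the beaker, bottle, vial and petri dish round it where they stand.

Things in the scene. Friction and masses are not known exactly. Their poses are not given: they have to be found in the camera images.
- filter_housing: white and grey filter housing fixed to the worktop, 112 mm (its x) by 226 mm (its y, -118 to +108); origin on the worktop on its middle line, below the catch; z up; its -x side faces the robot, turned up to 0.5 rad. Its side walls guide the cover; they, the end stop (y -110 to -118 mm) and two rear corner stops (y +100 to +108 mm, open for 68 mm between them) rise to 44 mm above the worktop
- seat (a point): centre of the cover's seat, in the housing at y = +54 mm, 34 mm above the worktop; axes as the housing's. The flat seat runs from y +8 to +100 mm; in it a round well of 70 mm diameter with the white filter disc, hidden under the cover at the start
- deck (a point): centre of the flat parking deck, in the housing at y = -58 mm, 31 mm above the worktop (3 mm lower than the seat); axes as the housing's. The deck runs from y -6 to -110 mm, where the end stop stands
- cover: loose blue cover, 92 mm (its x) by 90 (its y) by 30 high, about 0.15 kg; origin at the centre of its underside, axes as the housing's. Starts on the seat (top 64 mm above the worktop) between catch and corner stops. Released, it slides to the housing's -y under 1 or 2 N on its rear (+y) face and drops onto the deck; wholly off the seat once its centre passes housing y = -37 mm; at the end stop it is at -65 mm
- snap_tab (a joint): travel of the orange snap tab straight down, m: 0 = up, its catch standing 12 mm above the seat in the cover's way; 0.016 = fully in, at its stop, the catch below the deck. It moves under about 5 N of downward push, and stays where it is left (no return spring)
- tab_pad (a point): centre of the top of the tab's thumb pad (32 mm along the housing's x by 36 mm along y), outside the housing's -x side wall, 81 mm from the middle line; 58 mm above the worktop when up, 42 mm when fully in. It moves with the tab; its axes are the housing's
- beaker_50: small clear glass beaker with a spout, 48 x 54 mm, 58 mm tall, loose, beyond the housing; origin at the centre of its underside. Bystander
- bottle_indicator: small amber bottle with a black cap, 41 mm across, 90 mm tall, loose, beyond the housing; origin at the centre of its underside. Bystander
- vial_1: small clear vial with white cap, 30 mm across, 56 mm tall, loose, on the robot's side of the housing; origin at the centre of its underside. Bystander
- petri_1: covered petri dish with yellow medium, 63 mm across, 14 mm tall, loose, on the robot's side of the housing; origin at the centre of its underside. Bystander

How it is judged:
On the way, in this order (a step that is already met when the one before it is completed fails the run):
1. the snap tab is pressed in while the cover is still on its seat (value of joint snap_tab above 0.0135 m and y of cover in the frame of filter_housing above 0.042 m), for 0.1 s.
2. the cover lies off its seat, on the parking deck (y of cover in the frame of filter_housing between -0.07 and -0.04 m and z of cover in the frame of filter_housing between 0.027 and 0.0335 m and x of cover in the frame of filter_housing between -0.01 and 0.01 m and angle between cover's own z axis and vertical below 0.06 rad), for 0.2 s.
At the end, for the whole second after the job is handed in: The tab is in (beyond 13.5 mm of its 16 mm) and the cover lies at rest and flat (within 0.06 rad) on the parking deck between the walls, its centre beyond 40 mm on the deck's side of the housing's origin, wholly off the seat (all of step 2 and value of joint snap_tab above 0.0135 m and linear speed of cover below 0.01 m/s); the robot touches nothing.
It fails at once if the cover is lifted (12 mm above its seat), or tipped up (z of cover in the frame of filter_housing above 0.046 m or angle between cover's own z axis and vertical above 0.35 rad).
It fails at once if a bystander is shifted by more than 15 mm or tipped (distance of any of beaker_50, bottle_indicator, vial_1, petri_1 from where it was at the start of the episode above 0.015 m or angle between any of beaker_50, bottle_indicator, vial_1, petri_1's own z axis and vertical above 0.3 rad).
It also fails if it takes over 42 s, if anything falls off the work surface, if the arm or the gripper's body presses on something with over 40 N, if the wrist force passes 120 N, or if a joint passes its speed limit or range.

### The arm

A 6-joint arm with a two-finger parallel gripper is mounted at the origin on a cart in front of the work surface, level with it; the furniture and walls round the work are solid. World frame = base frame: x ahead of the robot, y to its left, z up, the work surface at z = 0. Lengths are in m, angles in rad, forces in N, time in s.
With the tool pointing down it reaches from about 0.275 to 0.725 m from the base axis. Payload 15.9 kg.
Tool frame: the origin (TCP) lies on the centre line of the jaws, within the pads' length; the fingertips stand 22 mm ahead of it and the grasp point (between the pads) lies 3 mm ahead of it (arm.nose_length is the distance from the TCP to the fingertips, in m); z points along the fingers, x is the direction in which the jaws open and shut, and the axes are right-handed (so a half turn about z gives the same grasp; the last joint's range is limited). The gripper opens to 85 mm and grips with 20 to 120 N. Pads are 22 mm wide; open, the fingers measure 114 mm over their backs; the gripper's body (76 mm by 85 mm) begins 54 mm behind the grasp point. The pads swing forward as they close: fully open they stand 13 mm farther back than shut.
Start: joints at [1.175, 0.213, -0.034, 1.323, 0, 1.571], TCP at [0.193, 0.461, 0.253] pointing down, gripper open.
Joint ranges: [-2.98, 2.98], [-0.74, 1.72], [-1.14, 1.35], [-2.1, 2.04], [-1.57, 1.44], [-3.14, 3.14]. Speed limits (rad/s): [1.89, 1.89, 2.39, 2.57, 3.14, 3.14].

### API

Orientations are given as a unit quaternion [w, x, y, z].
In Python, from workcell import sensors, snapshot, arm gives the robot as it stands.
- The arm moves only by the tool send_rows, never from a script. Its argument "plan" is a list of rows, each an object of numbers: "dx", "dy", "dz": the shift along the tool's x, y, z in mm; "wx", "wy", "wz": the turn, a rotation vector about the tool's x, y, z in degrees. In form: [{"dx": .., "dy": .., "dz": .., "wx": .., "wy": .., "wz": ..}, ...]. A call has 1 to 12 rows; each row shifts and turns the pose as measured when the row begins, along the tool's axes as they then stand; what a row does not reach is not made up. A row lasts 1/10 s, in which the tool goes at most 50 mm and 8.59 degrees, less where a joint would pass 70% of its speed; a pose out of reach is approached as far as the arm can. A call is refused whole if a number of a shift passes 50 or a number of a turn 8.59, either way. A call with a gripper value outside its range is refused whole. "fingers" is the finger opening in mm, from 0 to 85.4, set as the call begins (left out, the last holds). The fingers move at their own pace and stop on an object; "squeeze" is the grip in N (left out, the last holds). Time passes only in rows, so rows that do not move let the fingers close. It gives the time, the measured TCP pose, the force and the opening at its end, in the units of the state.
- sensors.get_state(): the state, without advancing time (a new reading comes with each control period).
- snapshot(name): name is "scene" or "top" or "wrist"; returns a dict with "image" (384x512x3 uint8, blue, green, red), "depth" (384x512 float32, m along the optical axis (not along the pixel's ray), 0 where there is no reading), "K" (3x3 intrinsics, pixels), "position" and "attitude" of the camera in the world. Camera axes: x right, y up, looking along -z (the intrinsics and any distortion apply to the point x, -y, -z); pixel columns grow to the right and rows downward; lengths in m; the calibration is good to about 2 mm. A picture is of the moment at which its call begins.
- arm.hand_in(): hands the job in, once; it reports no verdict.
The state is a dict: "t": time; "q": joint angles; "joint_velocities": joint speeds; "effort": joint torques, N m; "ee_pos": TCP position; "ee_rot": TCP orientation; "force": force on the tool from outside, world axes, zero at the start; "torque": the same for the moment, N m; "grip_width": opening from 0.0 (shut) to 1.0 (fully open).
Only numpy, scipy, OpenCV 4.12 (cv2) and the standard library are available. Lean on these libraries where they do the work, as an engineer would, in place of code of your own. Each camera call takes 0.05 s, during which the arm holds its last target. There are 200 camera calls.

## Working session

There is one attempt and no reset: what is moved stays moved. The work goes in short steps, Python scripts to look and compute and a tool call to move; the robot and the scene stay as the last step left them, time stands still between calls to the robot, and variables do not carry over. Pictures are saved under pics/ and viewed, about 8 in all and at most 12, crops included, and the job is handed in when it is done.

Besides the shell and the picture viewer there is one more tool, called after "Request:" as name([rows], argument=value, ...), one row to a line, values as JSON. send_rows: Moves the arm, as the interface text tells. Its arguments: {"type":"object","properties":{"plan":{"type":"array","items":{"type":"object","properties":{"dx":{"type":"number"},"dy":{"type":"number"},"dz":{"type":"number"},"wx":{"type":"number"},"wy":{"type":"number"},"wz":{"type":"number"}}}},"fingers":{"type":"number"},"squeeze":{"type":"number"}},"required":["plan"]}

```bash
mkdir -p pics; cat > h.py <<'E'
import numpy as np, cv2
from scipy.spatial.transform import Rotation as R
from workcell import sensors, snapshot, arm
def rot(a):
    a=np.array(a,float)
    return a if a.shape==(3,3) else R.from_quat(a[[1,2,3,0]]).as_matrix()
def rays(s,uv):
    uv=np.atleast_2d(uv).astype(float);K=s['K']
    d=np.c_[(uv[:,0]-K[0][2])/K[0][0],-(uv[:,1]-K[1][2])/K[1][1],-np.ones(len(uv))]
    return d@rot(s['attitude']).T
def onplane(s,uv,z):
    d=rays(s,uv);p=np.array(s['position']);return p+d*((z-p[2])/d[:,2])[:,None]
def cloud(s):
    h,w=s['depth'].shape;v,u=np.mgrid[:h,:w]
    d=rays(s,np.c_[u.ravel(),v.ravel()])
    return (np.array(s['position'])+d*s['depth'].ravel()[:,None]).reshape(h,w,3)
E
python3 - <<'E'
from h import *
st=sensors.get_state();print({k:st[k] for k in('t','ee_pos','ee_rot','force','grip_width')})
ims=[]
for n in('scene','top'):
    s=snapshot(n);np.save(f'{n}.npy',s,allow_pickle=True)
    cv2.imwrite(f'pics/{n}0.png',s['image']);print(n,s['position'],s['attitude'],np.array(s['K']).tolist(),{k:v for k,v in s.items() if k not in('image','depth','K')}.keys())
    P=cloud(s);hsv=cv2.cvtColor(s['image'],cv2.COLOR_BGR2HSV)
    for c,lo,hi in(('blue',(95,100,40),(130,255,255)),('orange',(5,150,100),(20,255,255))):
        m=cv2.inRange(hsv,lo,hi);k,l,stt,ce=cv2.connectedComponentsWithStats(m)
        for i in range(1,k):
            if stt[i,4]>60:
                q=P[l==i];q=q[s['depth'][l==i]>0]
                print(c,stt[i],ce[i],np.median(q,0).round(4),q[:,2].max().round(4))
E
```

```text
{'t': 0.0, 'ee_pos': array([0.19267143, 0.46105463, 0.25281681]), 'ee_rot': array([ 3.09199664e-04,  8.32342764e-01,  5.54260961e-01, -4.62586271e-04]), 'force': array([-0.50013554,  0.6171496 , -0.54314995]), 'grip_width': 0.9966663426528881}
scene [ 0.07760369 -0.3885445   0.69976255] [ 0.83556407  0.34913238 -0.1681605  -0.38943718] [[395.6100747372653, 0.0, 258.22593220618717], [0.0, 395.6100747372653, 190.6715948697029], [0.0, 0.0, 1.0]] dict_keys(['position', 'attitude'])
blue [359 124  10  10  73] [363.2739726  128.32876712] [ 0.8003 -0.1016  0.1767] 0.18
blue [ 233  170   52   43 1312] [258.66463415 190.13262195] [0.583  0.0237 0.0634] 0.0679
blue [502 178  10  20 137] [507.74452555 187.6350365 ] [ 0.8649 -0.4115  0.1343] 0.1436
blue [364 275  47  26 251] [385.51792829 288.29482072] [ 0.5701 -0.3133  0.0101] 0.0144
orange [243 192  47  36 366] [262.71584699 212.41530055] [ 0.5241 -0.0215  0.054 ] 0.0607
top [0.41559357 0.0214112  1.01360633] [ 0.71488244  0.04450523 -0.06426042 -0.69486184] [[449.8699480200625, 0.0, 259.815318285189], [0.0, 449.8699480200625, 192.39598085002115], [0.0, 0.0, 1.0]] dict_keys(['position', 'attitude'])
blue [454  37  18  18 233] [462.2832618   44.48497854] [ 0.879  -0.4185  0.1408] 0.1452
blue [308  60  12  11  97] [313.17525773  64.87628866] [ 0.8036 -0.0989  0.1777] 0.1813
blue [ 222  158   44   43 1715] [243.56268222 178.96909621] [0.5913 0.0326 0.0641] 0.0699
blue [386 170  20  47 172] [395.22093023 194.62209302] [ 0.5733 -0.3124  0.0104] 0.0162
orange [258 161  17  64 419] [266.86873508 202.24582339] [ 0.5245 -0.02    0.0551] 0.0623
```

View images.

```bash
python3 - <<'E'
from h import *
a=[]
for n,(x,y) in(('scene',(170,120)),('top',(170,100))):
    im=cv2.imread(f'pics/{n}0.png')[y:y+180,x:x+200]
    a.append(cv2.resize(im,None,fx=2,fy=2*1.5/1.5,interpolation=cv2.INTER_CUBIC))
cv2.imwrite('pics/a.png',np.hstack(a))
s=np.load('top.npy',allow_pickle=True).item();hsv=cv2.cvtColor(s['image'],cv2.COLOR_BGR2HSV)
P=cloud(s)
m=cv2.inRange(hsv,(95,100,40),(130,255,255))&((abs(P[...,2]-.064)<.008)*255).astype('uint8')
c=max(cv2.findContours(m,0,2)[0],key=cv2.contourArea)
q=onplane(s,c[:,0],.064);r=cv2.minAreaRect((q[:,:2]*1000).astype('float32'));print('cover',r)
m=cv2.inRange(hsv,(5,150,100),(20,255,255));
m&=((P[...,2]>.03))*np.uint8(255)
for c in cv2.findContours(m,0,2)[0]:
    if cv2.contourArea(c)>20:
        q=onplane(s,c[:,0],.058);print('or',c[:,0].min(0),c[:,0].max(0),cv2.minAreaRect((q[:,:2]*1000).astype('float32')))
E
```

```text
cover ((591.8600463867188, 32.512699127197266), (88.16223907470703, 91.1422348022461), 88.28309631347656)
or [258 161] [274 224] ((565.2708129882812, -16.88414192199707), (137.30654907226562, 34.13801956176758), 1.218045949935913)
```

View pics/a.png

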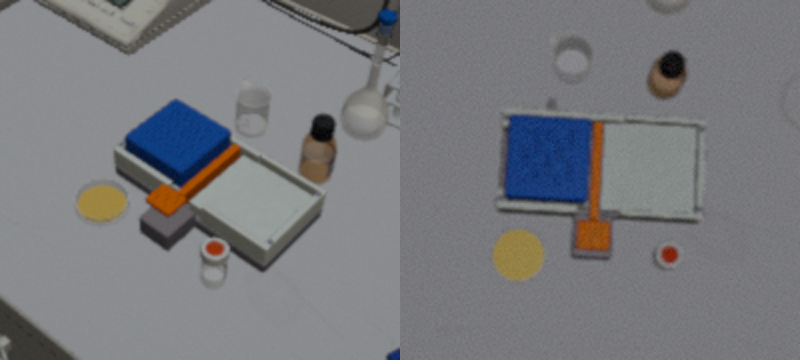

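View pics/top0.png

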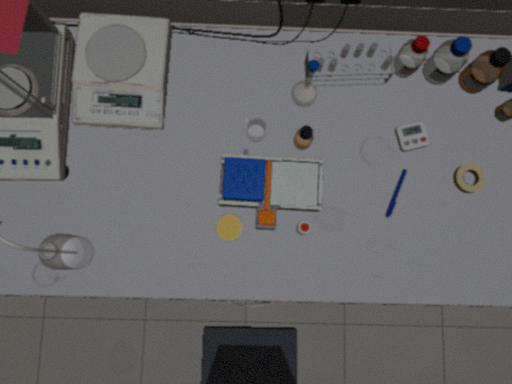

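```bash
python3 - <<'E'
from h import *
print('nose',arm.nose_length)
s=np.load('top.npy',allow_pickle=True).item();hsv=cv2.cvtColor(s['image'],cv2.COLOR_BGR2HSV);P=cloud(s)
m=cv2.inRange(hsv,(5,150,100),(20,255,255)); m[:209]=0
c=max(cv2.findContours(m,0,2)[0],key=cv2.contourArea)
q=onplane(s,c[:,0],.057)[:,:2];print('pad',q.min(0),q.max(0),cv2.minAreaRect((q*1000).astype('float32')),np.median(P[m>0][:,2]))
# housing light walls/deck: points 0.02<z<0.05 in region
g=(P[...,2]>.025)&(P[...,2]<.05)&(abs(P[...,0]-.59)<.08)&(P[...,1]>-.16)&(P[...,1]<.11)
q=P[g][:,:2];print('housing',cv2.minAreaRect((q*1000).astype('float32')))
s2=np.load('scene.npy',allow_pickle=True).item();P2=cloud(s2)
for n,p in(('top',P),('sc',P2)):
  for x0 in np.arange(.1,.7,.1):
    print(n,x0.round(1),[float(p[(p[...,0]>x0)&(p[...,0]<x0+.1)&(p[...,1]>y0)&(p[...,1]<y0+.1)][:,2].max(initial=-1).round(2)) for y0 in np.arange(-.2,.6,.1)])
for n,uv in(('vial',(305,228)),('petri',(229,227)),('bottle',(304,137)),('beaker',(257,130))):print(n,onplane(s,uv,.05))
E
```

```text
nose 0.022
pad [ 0.49658235 -0.03528279] [ 0.52903672 -0.00107686] ((512.8324584960938, -18.042497634887695), (32.23648452758789, 34.173744201660156), 1.2180458307266235) 0.057108081998299365
housing ((585.7672119140625, -25.337997436523438), (228.74635314941406, 151.56166076660156), 85.42574310302734)
top 0.1 [-0.2, -0.2, -0.19, -0.19, -0.83, -0.84, -0.84, -0.84]
top 0.2 [-0.83, -0.83, -0.84, -0.84, -0.84, -0.84, -0.84, -0.84]
top 0.3 [0.01, 0.01, 0.01, 0.01, 0.01, 0.13, 0.13, 0.01]
top 0.4 [0.06, 0.06, 1.01, 0.01, 0.01, 0.22, 0.25, 0.01]
top 0.5 [0.06, 0.07, 0.07, 0.01, 0.01, 0.01, 0.06, 0.06]
top 0.6 [0.09, 0.09, 0.07, 0.01, 0.01, 0.01, 0.09, 0.09]
sc 0.1 [-1.0, 0.32, 0.31, 0.0, -1.0, -1.0, -1.0, -1.0]
sc 0.2 [-1.0, -1.0, -1.0, -1.0, -0.84, -0.84, -0.84, -0.84]
sc 0.3 [0.0, 0.0, 0.0, 0.0, 0.0, 0.13, 0.13, 0.03]
sc 0.4 [0.06, 0.06, 0.03, 0.0, 0.0, 0.23, 0.25, 0.01]
sc 0.5 [0.06, 0.07, 0.07, 0.0, 0.0, 0.0, 0.06, 0.06]
sc 0.6 [0.09, 0.09, 0.07, 0.0, 0.0, 0.0, 0.34, 0.34]
vial [[ 0.49115663 -0.10273939  0.05      ]]
petri [[0.48867397 0.06031296 0.05      ]]
bottle [[ 0.69282535 -0.09836254  0.05      ]]
beaker [[0.7052125  0.00625426 0.05      ]]
```

Request:
send_rows([
  {"dx":-27,"dy":41,"dz":-7,"wz":4.95},
  {"dx":-27,"dy":39,"dz":-7,"wz":4.95},
  {"dx":-22,"dy":37,"dz":-6,"wz":4.95},
  {"dx":-12,"dy":36,"wz":4.95},
  {"dx":-2,"dy":36,"wz":4.95},
  {"dx":-2,"dy":36,"wz":4.95},
  {"dx":-2,"dy":36,"wz":4.95},
], fingers=0)

```text
schema error: expected keys dx, dy, dz, wx, wy, wz
```

Request:
send_rows([
  {"dx":-27,"dy":41,"dz":-7,"wx":0,"wy":0,"wz":4.95},
  {"dx":-27,"dy":39,"dz":-7,"wx":0,"wy":0,"wz":4.95},
  {"dx":-22,"dy":37,"dz":-6,"wx":0,"wy":0,"wz":4.95},
  {"dx":-12,"dy":36,"dz":0,"wx":0,"wy":0,"wz":4.95},
  {"dx":-2,"dy":36,"dz":0,"wx":0,"wy":0,"wz":4.95},
  {"dx":-2,"dy":36,"dz":0,"wx":0,"wy":0,"wz":4.95},
  {"dx":-2,"dy":36,"dz":0,"wx":0,"wy":0,"wz":4.95},
], fingers=0)

```text
t: 0.8
ee_pos: [0.3518, 0.2179, 0.2717]
ee_rot: [0.001, 0.962, 0.275, -0.002]
force: [1.0, 0.7, -0.4]
grip_width: -0.002
```

Request:
send_rows([
  {"dx":1.5,"dy":35.7,"dz":0,"wx":0,"wy":0,"wz":4},
  {"dx":4,"dy":35.5,"dz":0,"wx":0,"wy":0,"wz":4},
  {"dx":6.5,"dy":35,"dz":0,"wx":0,"wy":0,"wz":4},
  {"dx":9,"dy":34.6,"dz":0,"wx":0,"wy":0,"wz":4},
  {"dx":11.3,"dy":34,"dz":0,"wx":0,"wy":0,"wz":4},
  {"dx":13.6,"dy":33,"dz":0,"wx":0,"wy":0,"wz":4},
  {"dx":16,"dy":32,"dz":0,"wx":0,"wy":0,"wz":4},
  {"dx":18,"dy":31,"dz":0,"wx":0,"wy":0,"wz":4},
])

```text
t: 1.6
ee_pos: [0.5141, -0.0322, 0.2706]
ee_rot: [0.002, 1.0, -0.014, -0.002]
force: [0.4, 0.1, 0.7]
grip_width: -0.003
```

```bash
cat > look.py <<'E'
from h import *
import sys
st=sensors.get_state();print(st['t'],np.round(st['ee_pos'],4),np.round(R.from_quat(np.array(st['ee_rot'])[[1,2,3,0]]).as_matrix(),3).tolist(),np.round(st['force'],1))
s=snapshot('wrist');cv2.imwrite(f'pics/{sys.argv[1]}.png',s['image']);print('cam',np.round(s['position'],3))
P=cloud(s);hsv=cv2.cvtColor(s['image'],cv2.COLOR_BGR2HSV)
for n,lo,hi,z in(('cover',(95,100,40),(130,255,255),float(sys.argv[2])),('pad',(5,150,90),(20,255,255),float(sys.argv[3]))):
    m=cv2.inRange(hsv,lo,hi)&((abs(P[...,2]-z)<.006)*np.uint8(255))
    m=cv2.morphologyEx(m,cv2.MORPH_OPEN,np.ones((5,5)))
    if n=='pad': m&=(P[...,0]<.535)*np.uint8(255)
    cs=cv2.findContours(m,0,2)[0]
    if not cs: print(n,'none');continue
    c=max(cs,key=cv2.contourArea)
    q=(onplane(s,c[:,0],z)[:,:2]*1000).astype('float32');b=c[:,0]
    print(n,'px',b.min(0),b.max(0),'rect',[np.round(v,1) for v in cv2.minAreaRect(q)],'z',np.median(P[m>0][:,2]).round(4))
E
python3 look.py w1 .064 .058
```

```text
1.6 [ 0.5141 -0.0322  0.2706] [[1.0, -0.028, -0.005], [-0.028, -1.0, -0.004], [-0.005, 0.004, -1.0]] [0.4 0.1 0.7]
cam [0.517 0.037 0.389]
cover px [281  72] [362 151] rect [array([591.6,  31.9]), array([86.9, 88.9]), np.float64(88.4)] z 0.0619
pad px [239 144] [264 170] rect [array([511.5, -17.7]), array([31.9, 30.6]), np.float64(88.4)] z 0.0555
```

View pics/w1.png

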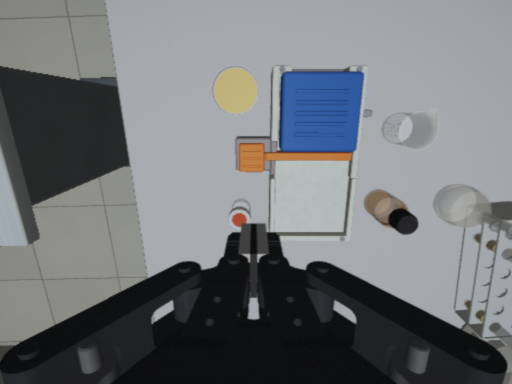

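Request:
send_rows([
  {"dx":-3,"dy":-14,"dz":30,"wx":0,"wy":0,"wz":0},
  {"dx":0,"dy":0,"dz":45,"wx":0,"wy":0,"wz":0},
  {"dx":0,"dy":0,"dz":45,"wx":0,"wy":0,"wz":0},
  {"dx":0,"dy":0,"dz":40,"wx":0,"wy":0,"wz":0},
  {"dx":0,"dy":0,"dz":10,"wx":0,"wy":0,"wz":0},
  {"dx":0,"dy":0,"dz":0,"wx":0,"wy":0,"wz":0},
])

```text
t: 2.25
ee_pos: [0.5135, -0.0249, 0.0941]
ee_rot: [0.003, 1.0, -0.02, -0.002]
force: [-0.3, 0.6, 0.8]
grip_width: 0.004
```

Request:
send_rows([
  {"dx":-1,"dy":-7,"dz":4,"wx":0,"wy":0,"wz":0},
  {"dx":0,"dy":0,"dz":5,"wx":0,"wy":0,"wz":0},
  {"dx":0,"dy":0,"dz":5,"wx":0,"wy":0,"wz":0},
  {"dx":0,"dy":0,"dz":5,"wx":0,"wy":0,"wz":0},
  {"dx":0,"dy":0,"dz":5,"wx":0,"wy":0,"wz":0},
  {"dx":0,"dy":0,"dz":3,"wx":0,"wy":0,"wz":0},
])

```text
t: 2.85
ee_pos: [0.5166, -0.0172, 0.0716]
ee_rot: [0.003, 1.0, -0.02, 0.002]
force: [-4.4, 0.0, 5.9]
grip_width: 0.001
```

Request:
send_rows([
  {"dx":-2,"dy":0,"dz":4,"wx":0,"wy":0,"wz":0},
  {"dx":0,"dy":0,"dz":4,"wx":0,"wy":0,"wz":0},
  {"dx":0,"dy":0,"dz":4,"wx":0,"wy":0,"wz":0},
  {"dx":0,"dy":0,"dz":3,"wx":0,"wy":0,"wz":0},
])

```text
t: 3.25
ee_pos: [0.515, -0.0172, 0.0612]
ee_rot: [0.002, 1.0, -0.02, 0.004]
force: [-34.6, 1.5, 90.5]
grip_width: 0.003
```

Request:
send_rows([
  {"dx":0,"dy":0,"dz":-20,"wx":0,"wy":0,"wz":0},
  {"dx":0,"dy":0,"dz":-45,"wx":0,"wy":0,"wz":0},
  {"dx":0,"dy":0,"dz":-40,"wx":0,"wy":0,"wz":0},
])

```text
t: 3.55
ee_pos: [0.5118, -0.0168, 0.1662]
ee_rot: [0.002, 1.0, -0.02, 0.001]
force: [1.6, -0.6, 0.9]
grip_width: -0.006
```

```bash
python3 look.py w2 .064 .042
```

```text
3.55 [ 0.5118 -0.0168  0.1662] [[0.999, -0.04, 0.002], [-0.04, -0.999, -0.005], [0.002, 0.005, -1.0]] [ 1.6 -0.6  0.9]
cam [0.515 0.053 0.284]
cover px [294  73] [414 185] rect [array([591.1,  32.8]), array([86.8, 88.8]), np.float64(88.3)] z 0.062
pad px [236 171] [269 206] rect [array([511.5, -17.2]), array([33.6, 30.6]), np.float64(87.7)] z 0.04
```

Request:
send_rows([
  {"dx":19,"dy":-33,"dz":0,"wx":0,"wy":0,"wz":0},
  {"dx":19,"dy":-33,"dz":0,"wx":0,"wy":0,"wz":0},
  {"dx":19,"dy":-33,"dz":0,"wx":0,"wy":0,"wz":0},
  {"dx":20,"dy":-33,"dz":0,"wx":0,"wy":0,"wz":0},
  {"dx":0,"dy":0,"dz":0,"wx":0,"wy":0,"wz":0},
])

```text
t: 4.1
ee_pos: [0.6017, 0.1155, 0.1759]
ee_rot: [0.002, 1.0, -0.022, 0.009]
force: [-0.6, -0.1, -0.9]
grip_width: -0.004
```

Request:
send_rows([
  {"dx":-8,"dy":0,"dz":30,"wx":0,"wy":-1,"wz":0},
  {"dx":0,"dy":0,"dz":40,"wx":0,"wy":0,"wz":0},
  {"dx":0,"dy":0,"dz":20,"wx":0,"wy":0,"wz":0},
  {"dx":0,"dy":0,"dz":0,"wx":0,"wy":0,"wz":0},
])

```text
t: 4.5
ee_pos: [0.595, 0.1158, 0.0826]
ee_rot: [0.002, 1.0, -0.021, 0.001]
force: [-0.0, 0.1, 1.0]
grip_width: 0.001
```

```bash
python3 look.py w3 .064 .042
```

```text
4.5 [0.595  0.1158 0.0826] [[0.999, -0.043, 0.001], [-0.043, -0.999, -0.004], [0.001, 0.004, -1.0]] [-0.   0.1  1. ]
cam [0.598 0.185 0.201]
cover px [249 298] [258 318] rect [array([593.6,  72. ]), array([14.2,  5.4]), np.float64(87.5)] z 0.0619
pad none
```

View pics/w3.png

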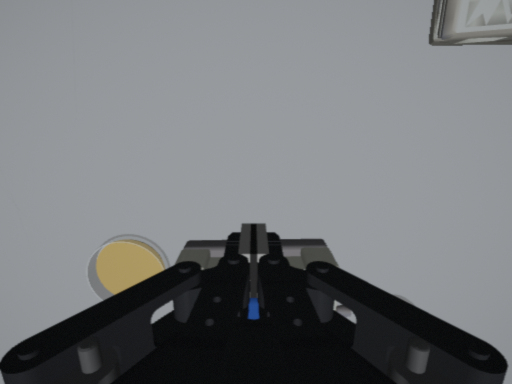

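Request:
send_rows([
  {"dx":0,"dy":0,"dz":14,"wx":0,"wy":0,"wz":0},
  {"dx":0,"dy":0,"dz":0,"wx":0,"wy":0,"wz":0},
  {"dx":0,"dy":10,"dz":0,"wx":0,"wy":0,"wz":0},
  {"dx":0,"dy":10,"dz":0,"wx":0,"wy":0,"wz":0},
  {"dx":0,"dy":6,"dz":0,"wx":0,"wy":0,"wz":0},
  {"dx":0,"dy":6,"dz":0,"wx":0,"wy":0,"wz":0},
  {"dx":0,"dy":6,"dz":0,"wx":0,"wy":0,"wz":0},
])

```text
t: 5.25
ee_pos: [0.5973, 0.0743, 0.0776]
ee_rot: [0.001, 1.0, -0.022, 0.006]
force: [0.4, 1.0, 0.0]
grip_width: 0.002
```

Request:
send_rows([
  {"dx":-2,"dy":-5,"dz":4,"wx":0,"wy":-0.7,"wz":0},
  {"dx":0,"dy":0,"dz":6,"wx":0,"wy":0,"wz":0},
  {"dx":0,"dy":0,"dz":0,"wx":0,"wy":0,"wz":0},
])

```text
t: 5.55
ee_pos: [0.5954, 0.0788, 0.0669]
ee_rot: [0.001, 1.0, -0.022, -0.001]
force: [0.0, 0.6, -0.5]
grip_width: -0.001
```

Request:
send_rows([
  {"dx":0,"dy":10,"dz":1,"wx":0,"wy":0,"wz":0},
  {"dx":0,"dy":10,"dz":1,"wx":0,"wy":0,"wz":0},
  {"dx":0,"dy":10,"dz":1,"wx":0,"wy":0,"wz":0},
])

```text
t: 5.85
ee_pos: [0.594, 0.0486, 0.0635]
ee_rot: [0.001, 1.0, -0.021, -0.001]
force: [0.1, 1.4, 1.9]
grip_width: 0.0
```

```bash
python3 - <<'E'
from h import *
print(sensors.get_state()['ee_pos'])
s=snapshot('top');P=cloud(s);hsv=cv2.cvtColor(s['image'],cv2.COLOR_BGR2HSV)
m=cv2.inRange(hsv,(95,100,40),(130,255,255))&((abs(P[...,2]-.064)<.008)*255).astype('uint8')
c=max(cv2.findContours(m,0,2)[0],key=cv2.contourArea);q=onplane(s,c[:,0],.064)[:,:2]*1000
print(q.min(0),q.max(0),cv2.minAreaRect(q.astype('float32')))
cv2.imwrite('pics/t2.png',cv2.resize(s['image'][90:290,140:400],None,fx=2,fy=2))
E
```

```text
[0.59404863 0.04862336 0.06346354]
[610.39858099 518.4280901 ] [616.96521166 525.16735221] ((613.7593383789062, 521.6889038085938), (6.849370956420898, 6.255680561065674), 6.181387901306152)
```

View pics/t2.png

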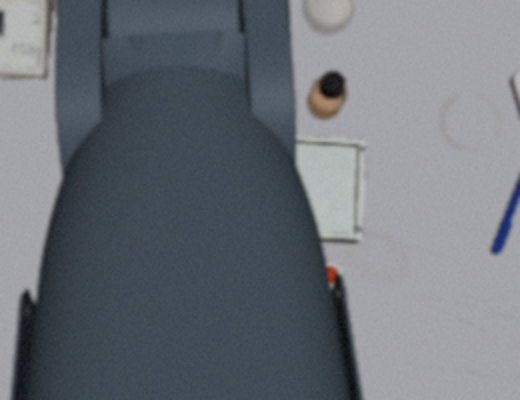

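Request:
send_rows([
  {"dx":0,"dy":10,"dz":-1,"wx":0,"wy":0,"wz":0},
  {"dx":0,"dy":10,"dz":0,"wx":0,"wy":0,"wz":0},
  {"dx":0,"dy":10,"dz":0,"wx":0,"wy":0,"wz":0},
])

```text
t: 6.2
ee_pos: [0.5923, 0.0145, 0.0645]
ee_rot: [0.001, 1.0, -0.022, -0.001]
force: [0.2, 1.5, -0.2]
grip_width: -0.005
```

```bash
python3 - <<'E'
from h import *
s=snapshot('scene');P=cloud(s);hsv=cv2.cvtColor(s['image'],cv2.COLOR_BGR2HSV)
m=cv2.inRange(hsv,(95,100,40),(130,255,255))&((abs(P[...,2]-.062)<.008)*255).astype('uint8')
c=max(cv2.findContours(m,0,2)[0],key=cv2.contourArea);q=onplane(s,c[:,0],.064)[:,:2]*1000
print(q.min(0),q.max(0),cv2.minAreaRect(q.astype('float32')))
cv2.imwrite('pics/s2.png',cv2.resize(s['image'][100:300,140:400],None,fx=3,fy=3))
E
```

```text
[534.98085414 -92.68537747] [634.69986597   3.60592738] ((583.7427368164062, -44.96031188964844), (95.85188293457031, 95.51791381835938), 85.38166046142578)
```

View pics/s2.png

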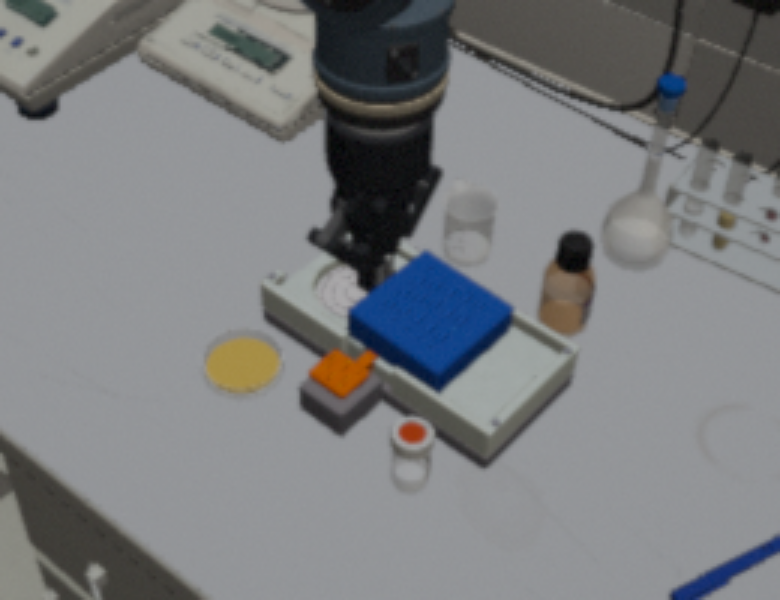

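Request:
send_rows([
  {"dx":0,"dy":10,"dz":0,"wx":0,"wy":0,"wz":0},
  {"dx":0,"dy":10,"dz":0,"wx":0,"wy":0,"wz":0},
  {"dx":0,"dy":8,"dz":0,"wx":0,"wy":0,"wz":0},
  {"dx":0,"dy":5,"dz":0,"wx":0,"wy":0,"wz":0},
  {"dx":0,"dy":0,"dz":0,"wx":0,"wy":0,"wz":0},
])

```text
t: 6.75
ee_pos: [0.5905, -0.0238, 0.0645]
ee_rot: [0.001, 1.0, -0.023, -0.001]
force: [-0.5, -0.3, -0.0]
grip_width: 0.001
```

Back off, rise, and move clear of the view.

Request:
send_rows([
  {"dx":0,"dy":-10,"dz":0,"wx":0,"wy":0,"wz":0},
  {"dx":0,"dy":-10,"dz":-10,"wx":0,"wy":0,"wz":0},
  {"dx":0,"dy":0,"dz":-40,"wx":0,"wy":0,"wz":0},
  {"dx":0,"dy":0,"dz":-45,"wx":0,"wy":0,"wz":0},
  {"dx":0,"dy":0,"dz":-45,"wx":0,"wy":0,"wz":0},
  {"dx":-20,"dy":-30,"dz":0,"wx":0,"wy":0,"wz":0},
  {"dx":-20,"dy":-40,"dz":0,"wx":0,"wy":0,"wz":0},
  {"dx":-20,"dy":-40,"dz":0,"wx":0,"wy":0,"wz":0},
  {"dx":0,"dy":0,"dz":0,"wx":0,"wy":0,"wz":0},
])

```text
t: 7.65
ee_pos: [0.535, 0.1224, 0.2165]
ee_rot: [0.0, 1.0, -0.021, 0.001]
force: [-0.6, -0.3, -0.6]
grip_width: -0.001
```

```bash
python3 - <<'E'
from h import *
st=sensors.get_state();print(st['t'],st['ee_pos'],st['force'])
out=[]
O=np.array([589.7,-21.5]);th=np.deg2rad(-1.7);Rt=np.array([[np.cos(th),-np.sin(th)],[np.sin(th),np.cos(th)]])
for n in('scene','top'):
    s=snapshot(n);P=cloud(s);hsv=cv2.cvtColor(s['image'],cv2.COLOR_BGR2HSV)
    m=cv2.inRange(hsv,(95,100,40),(130,255,255))&((abs(P[...,2]-.062)<.008)*255).astype('uint8')&((P[...,0]<.7)*255).astype('uint8')
    cs=cv2.findContours(m,0,2)[0]
    if cs:
        c=max(cs,key=cv2.contourArea);q=onplane(s,c[:,0],.061)[:,:2]*1000
        r=cv2.minAreaRect(q.astype('float32'));g=cv2.erode(m,np.ones((5,5)))>0;A=P[g];
        co=np.linalg.lstsq(np.c_[A[:,:2],np.ones(len(A))],A[:,2],rcond=None)[0]
        print(n,r,'housing xy',(np.array(r[0])-O)@Rt,'z',np.median(A[:,2]),'slope',co[:2])
    mo=cv2.inRange(hsv,(5,150,80),(20,255,255))>0;mo&=(abs(P[...,0]-.512)<.02)&(abs(P[...,1]+.018)<.025);print('pad z',np.median(P[mo][:,2]))
    out.append(cv2.resize(s['image'][90:300,160:360],None,fx=2,fy=2))
cv2.imwrite('pics/f.png',np.hstack(out))
E
```

```text
7.65 [0.53499781 0.12235216 0.21654767] [-0.59356786 -0.30158753 -0.6321268 ]
scene ((584.0266723632812, -83.60121154785156), (90.74531555175781, 93.68096923828125), 87.82877349853516) housing xy [ -3.82852088 -62.24218465] z 0.06107653546495817 slope [0.00127481 0.0024837 ]
pad z 0.041560227174245123
top ((587.1807250976562, -79.75517272949219), (88.29754638671875, 92.00223541259766), 87.39051818847656) housing xy [ -0.7899539  -58.30426973] z 0.061255164183505795 slope [ 0.00048719 -0.00137733]
pad z 0.042109756204876
```

View pics/f.png

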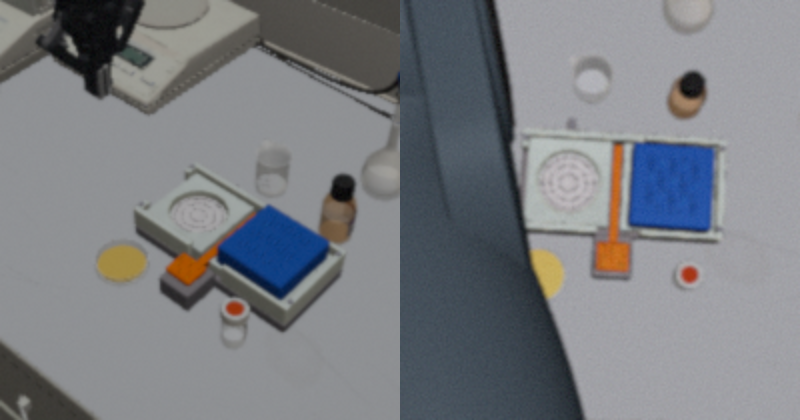

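The cover lies flat on the deck with the well uncovered, the tab is in and the bystanders are standing as before.

```bash
python3 -c "
from workcell import arm
print(arm.hand_in())"
```

```text
the job is handed in; nothing more can be done
None
```

I pressed the orange tab to its stop with the closed fingertips, then pushed the cover from its rear face onto the parking deck. I backed the arm well clear and handed in at about 8 s.

**Last checks:**
- **Tab:** the pad top is at 42 mm, so it is fully in.
- **Cover:** its top is at 61 mm with a slope below 0.003 rad, so it lies flat. Its centre is at housing y ≈ -58 mm in the top view and -62 mm in the scene view, both within limits. The filter well is fully open.
- **Bystanders:** all four stand upright and look unmoved in the pictures. I did not measure their shift.

**What disagreed or went off plan:**
- The two views differ by about 4 mm in the cover's y and 3 mm in its x. The scene view is probably biased by the cover's side faces.
- The wrist force reached about 90 N (limit 120 N) for a moment when the tab met its stop.
- The tool rose about 10 mm early in the push, so I lowered it again before going on.

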